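Turn-down: close the bedside chest and stand the flask on it

TASK

Get the bedside chest ready for the night: unlock the folding stay that props its lid by pushing the stay's middle joint down through straight, then lower the lid gently until it is fully shut. Then stand the steel flask upright, roughly in the middle of the closed lid. Set it down rather than dropping it, and leave the other things where they are.

Things in the scene. Friction and masses are not known exactly. Their poses are not given: they have to be found in the camera images.
- chest: Open wooden chest, fixed, 220 (its x) x 200 (its y) x 120 high. Origin: centre of its underside; z up. The lid's hinge line runs along the chest's x at y = +100, z = 120. Outside its +x end wall is the steel folding stay: two 8 mm rods, the lower 76 long, pivoting on the chest at y = -70, z = 100, the upper 129 long, pivoting on the lid's end edge 110 from the hinge line.
- lid (a joint): Lid hinge, rad: 0 = open (81 deg above level, leaning over the chest), 1.42 = fully shut, level. Board 220 x 200 x 14, 0.4 kg, no handle; its underside passes through the hinge line. Open, its outer (top) face looks to the chest's +y: push there. The hinge is stiff: with the stay unlocked the lid stays where left; 3 to 8 N near its free edge moves it. With the stay locked it will not close.
- lid_mid (a point): Centre of the lid's outer (top) face, 100 from the hinge line and 14 above the lid's underside; moves with the lid. Its x is along the hinge, its z points out of the outer face (up when shut), its -y towards the free edge. 134 above the table when the lid is shut.
- knuckle (a joint): Bend of the stay's middle joint, the knuckle between the two rods, rad: 0 = locked (slightly over-centre, on its stop), 0.13 = straight, larger = broken and folding, about 2.9 with the lid shut; from about 0.4 the lid moves easily. Once broken it stays broken; folding it further draws the lid down with it.
- knuckle_pin (a point): Axis of the knuckle's thumb pin: steel cylinder 22 across, 42 long, along the chest's x, ending 52 beyond the +x end wall. This point is 36 beyond the wall; locked, it is at chest y = -16, z = 152. The pin swings with the lower rod about chest y = -70, z = 100, starting down and towards +y. About 3 N down on it breaks the stay.
- flask: Upright plain steel flask, a cylinder 58 in diameter and 130 high with a narrower cap (52 in diameter) over the top 25; 0.2 to 0.4 kg. Origin: centre of its underside; z up along its axis. The only tall steel cylinder without handle among the loose things beside the chest.
- mug: Bystander: white mug, 76 across with a side handle, 85 high; origin under its centre.
- cream_jar: Bystander: squat white jar 60 across, 55 high; origin under its centre.
- remote: Bystander: black remote control 160 x 46 x 18; origin under its centre.
- book: Bystander: book 145 x 205 x 24 lying flat, spectacles on it; origin under its centre.
- spectacles: Bystander: folded black spectacles on the book.
- clock: Bystander: bedside clock 50 x 110 x 70 high; origin under its centre.
Things that resemble listed ones, but are neither listed nor needed, are in the scene too. What is shaped like the flask but blue or purple is not meant.

How it is judged:
By the outcome, as a careful person would: the job done as asked, in the order asked, and still so for the second after the job is handed in, with the robot touching nothing.
It also fails if it takes over 70 s, if anything falls off the work surface, if the arm or the gripper's body presses on something with over 40 N, if the wrist force passes 120 N, or if a joint passes its speed limit or range.

ROBOT

A 7-joint arm with a two-finger parallel gripper is mounted at the origin on the work surface. World frame = base frame: x ahead of the robot, y to its left, z up, the work surface at z = 0. Lengths are in mm, angles in rad, forces in N, time in s.
With the tool pointing down it reaches from about 375 to 925 mm from the base axis. Payload 3.1 kg.
Tool frame: the origin (TCP) lies at the very end of the fingers, on their centre line; the grasp point (between the pads) lies 19 mm behind it; z points along the fingers, y is the line along which they close (so a half turn about z gives the same grasp; the last joint's range is limited). The gripper opens to 85 mm and grips with 20 to 120 N. Pads are 22 mm wide; open, the fingers measure 114 mm over their backs; the gripper's body (76 mm by 85 mm) begins 54 mm behind the grasp point. The pads swing forward as they close: fully open they stand 13 mm farther back than shut.
Start: joints at [-1.341, 0.383, 0.044, 1.598, -0.018, 1.161, -0.05], TCP at [209.252, 615.399, 231.269] pointing down, gripper open.
Joint ranges: [-2.61, 2.61], [-0.41, 2.15], [-1.48, 1.57], [0, 2.5], [-1.57, 4.71], [0.05, 1.97], [-2.85, 2.85]. Speed limits (rad/s): [2.79, 2.79, 3.14, 3.14, 3.14, 3.14, 3.14].

INTERFACE

Orientations are given as a rotation vector (axis times angle).
In Python, from workcell import env, grab_frame, calibration, order gives the robot as it stands. The module is installed in compiled form; this text tells all that it offers.
- The arm moves only by the tool servo_tool, never from a script. Its arguments are lists of equal length, an entry for each row: "delta_rot": the turn, a rotation vector about the tool's x, y, z in degrees, a list of three; "offset": the shift along the tool's x, y, z in m, a list of three; "hand": the opening, from 0 (shut) to 1 (fully open). In form: {"delta_rot": [[ax, ay, az], ...], "offset": [[x, y, z], ...], "hand": [hand, ...]}. A call has 1 to 5 rows; each row is the pose to reach, as a shift and turn from the pose commanded when the call began, along the tool's axes at that moment; what a row does not reach only later rows make up. A row lasts 1/8 s, in which the tool goes at most 62.5 mm and 10.7 degrees, less where a joint would pass 70% of its speed; a pose out of reach is approached as far as the arm can. A call with a gripper value outside its range is refused whole. The fingers move at their own pace and stop on an object; "squeeze" is the grip in N (left out, the last holds). Time passes only in rows, so rows that repeat a pose let the fingers close. It gives the time, the measured TCP pose, the force, the opening and the grip force at its end, in the units of the state.
- env.observe(): the state, without advancing time (a new reading comes with each control period).
- grab_frame(name): name is "scene" or "top"; returns the picture (384x512x3 uint8, red, green, blue); there is no depth.
- calibration(name): a dict with "K" (3x3 intrinsics, pixels), "world_to_cam" (4x4, takes a point from world to camera coordinates). Camera axes: x right, y up, looking along -z (the intrinsics and any distortion apply to the point x, -y, -z); pixel columns grow to the right and rows downward; lengths in mm; the calibration is good to about 2 mm. A picture is of the moment at which its call begins. calibration takes no time and is no camera call.
- order.close_job(): hands the job in; it is judged then, once.
The state is a dict: "time": time; "q": joint angles; "joint_velocities": joint speeds; "joint_torque": joint torques, N m; "position": TCP position; "tcp_rot": TCP orientation; "contact_force": force on the tool from outside, world axes, zero at the start; "ft_torque": the same for the moment, N m; "opening": opening from 0.0 (shut) to 1.0 (fully open); "grasp_force": force on a finger pad.
Only numpy, scipy, OpenCV 4.12 (cv2) and the standard library are available. Lean on these libraries where they do the work, as an engineer would, in place of code of your own. Each camera call takes 0.05 s, during which the arm holds its last target. There are 200 camera calls.

## Working session

There is one attempt and no reset: what is moved stays moved. The work goes in short steps, Python scripts to look and compute and a tool call to move; the robot and the scene stay as the last step left them, time stands still between calls to the robot, and variables do not carry over. Pictures are saved under pics/ and viewed, at most 10 in all, crops included, and the job is handed in when it is done.

Besides the shell and the picture viewer there is one more tool, called after "Emit:" as name(argument=value, ...) on one line, values as JSON. servo_tool: Moves the arm, as the interface text tells. Its arguments: {"type":"object","properties":{"delta_rot":{"type":"array","items":{"type":"array","items":{"type":"number"}}},"offset":{"type":"array","items":{"type":"array","items":{"type":"number"}}},"hand":{"type":"array","items":{"type":"number"}},"squeeze":{"type":"number"}},"required":["delta_rot","offset","hand"]}

```bash
mkdir -p pics
cat > h.py <<'E'
import numpy as np, cv2
from workcell import env, grab_frame, calibration, order
from scipy.spatial.transform import Rotation as R
def P(name):
    c=calibration(name); return np.array(c["K"]),np.array(c["world_to_cam"]),c
def proj(name,p):
    K,T,_=P(name); q=T@np.append(p,1); v=np.array([q[0],-q[1],-q[2]]); u=K@v; return u[:2]/u[2]
def ray(name,px):
    K,T,_=P(name); v=np.linalg.inv(K)@[px[0],px[1],1]; d=T[:3,:3].T@[v[0],-v[1],-v[2]]; o=-T[:3,:3].T@T[:3,3]; return o,d/np.linalg.norm(d)
def atz(name,px,z):
    o,d=ray(name,px); return o+d*(z-o[2])/d[2]
def tri(a,b):
    (o1,d1),(o2,d2)=ray("scene",a),ray("top",b)
    s=np.linalg.lstsq(np.c_[d1,-d2],o2-o1,rcond=None)[0]
    p,q=o1+s[0]*d1,o2+s[1]*d2; return (p+q)/2,np.linalg.norm(p-q)
def save(name,f,crop=None,k=1):
    im=grab_frame(name)[:,:,::-1]
    if crop: x0,y0,x1,y1=crop; im=im[y0:y1,x0:x1]
    cv2.imwrite("pics/"+f,cv2.resize(np.ascontiguousarray(im),None,fx=k,fy=k,interpolation=cv2.INTER_CUBIC))
E
python3 - <<'E'
from h import *
for n in("scene","top"): save(n,n+"1.png",k=1.56); print(calibration(n), ray(n,(256,192)))
s=env.observe(); print(s)
E
```

```text
{'K': array([[443.41501961,   0.        , 256.57701116],
       [  0.        , 443.41501961, 189.93764576],
       [  0.        ,   0.        ,   1.        ]]), 'world_to_cam': array([[-8.64028433e-01,  5.03416578e-01, -5.15907190e-03,
         4.23980780e+02],
       [-3.99053740e-01, -6.78587830e-01,  6.16664147e-01,
         1.34722478e+02],
       [ 3.06938071e-01,  5.34874104e-01,  7.87209447e-01,
        -1.90066053e+03],
       [ 0.00000000e+00,  0.00000000e+00,  0.00000000e+00,
         1.00000000e+00]])} (array([1003.47803334,  894.59617739, 1415.32674816]), array([-0.30395415, -0.53236683, -0.79006167]))
{'K': array([[451.22043897,   0.        , 255.85971405],
       [  0.        , 451.22043897, 190.74122751],
       [  0.        ,   0.        ,   1.        ]]), 'world_to_cam': array([[-1.08103256e-02, -9.99933794e-01, -3.94273234e-03,
         5.78697234e+01],
       [ 9.93004518e-01, -1.11988885e-02,  1.17544082e-01,
        -5.56901956e+02],
       [-1.17580454e-01, -2.64446123e-03,  9.93059839e-01,
        -1.69742382e+03],
       [ 0.00000000e+00,  0.00000000e+00,  0.00000000e+00,
         1.00000000e+00]])} (array([ 354.04788537,   47.14043772, 1751.33212332]), array([ 0.11480645,  0.00236481, -0.99338506]))
{'time': 0.1, 'q': array([-1.3407675 ,  0.38374826,  0.04383436,  1.59943771, -0.01787979,
        1.16120165, -0.04990639]), 'joint_velocities': array([ 0.00037938, -0.00073528, -0.00203664, -0.0036251 , -0.00017159,
       -0.0009046 , -0.00046823]), 'joint_torque': array([ 2.59109402e-03, -4.34730291e+01,  1.02946825e+00, -2.50456005e+01,
        1.09936902e-02,  5.43280257e-03,  1.72627672e-06]), 'position': array([209.01998881, 614.5627985 , 230.00634003]), 'tcp_rot': array([-0.51247922, -3.09925561,  0.00375344]), 'contact_force': array([-0.36605592, -1.54997613, -0.39979144]), 'ft_torque': array([-0.01471871, -0.01143981, -0.01007229]), 'grasp_force': 0.0, 'opening': 0.998227257272981}
```

View pics/scene1.png

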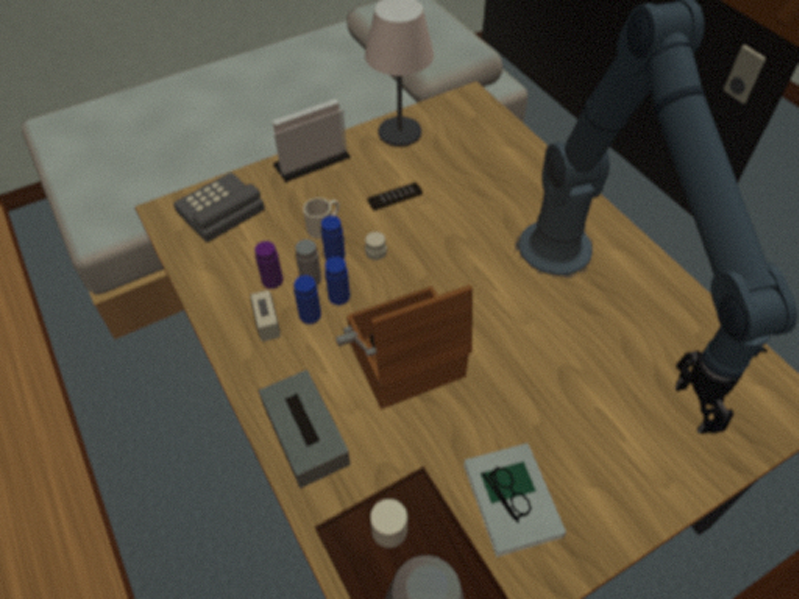

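View pics/top1.png

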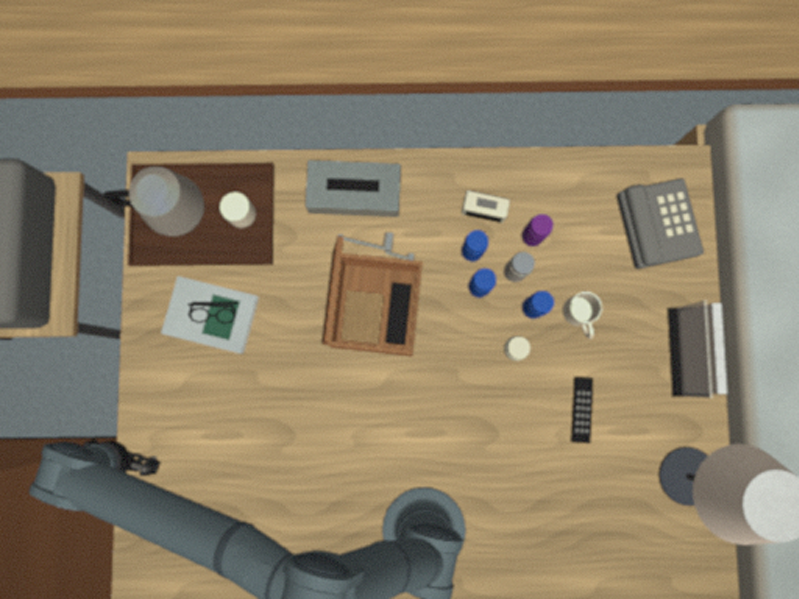

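The scene shows a grey flask at about scene (307,260) and top (519,266), both in view pixels. What could be mistaken for it: blue flasks at scene (332,238), (336,280), (307,300) and a purple one at (268,265). The chest's lid is on world +y, with the stay at its world +x end. I'll take closer crops.

Run:
```python
from h import *
save("scene","s2.png",(155,130,315,265),5)
save("top","t2.png",(195,130,395,240),4)
```

```text
(no output)
```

View pics/s2.png

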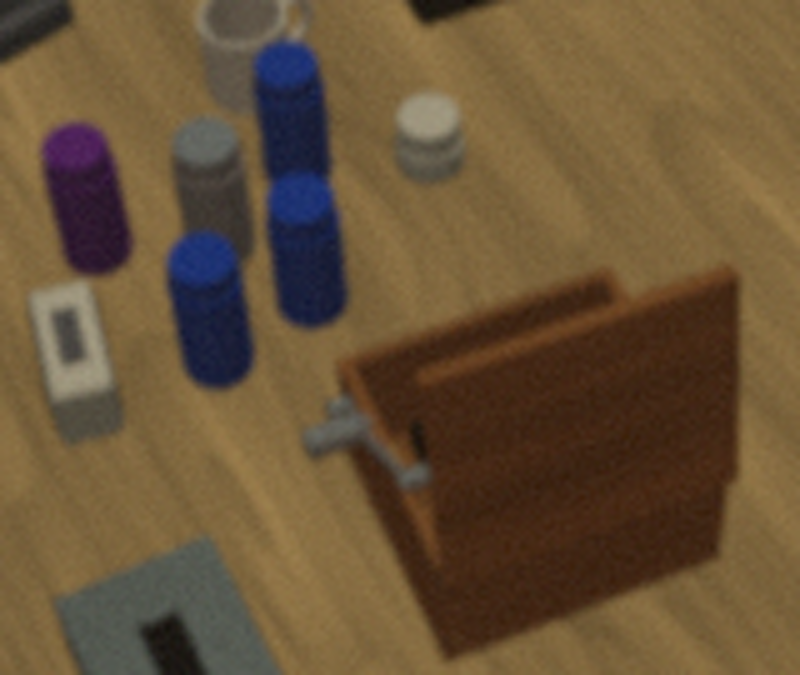

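View pics/t2.png

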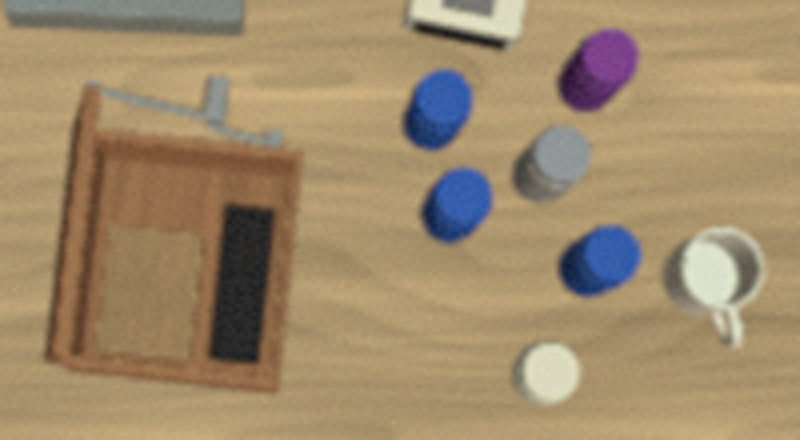

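```bash
cat >> h.py <<'E'
sc=lambda x,y:(155+x/5-.4,130+y/5-.4)
tc=lambda x,y:(195+x/4-.4,130+y/4-.4)
E
python3 - <<'E'
from h import *
from scipy.optimize import least_squares
obs=[("top",tc(302,150),(110,-100,120)),("top",tc(277,390),(-110,-100,120)),("scene",sc(338,358),(110,-100,120)),("scene",sc(606,268),(-110,-100,120)),
("scene",sc(448,657),(110,100,0)),("scene",sc(716,558),(-110,100,0)),("scene",sc(738,268),(-110,82.5,319.7)),("scene",sc(308,440),(162,-16,152)),("top",tc(218,78),(162,-16,152))]
def W(p,c): 
    a=p[2]; return np.array([p[0]+np.cos(a)*c[0]-np.sin(a)*c[1],p[1]+np.sin(a)*c[0]+np.cos(a)*c[1],c[2]])
f=lambda p:np.concatenate([proj(n,W(p,c))-px for n,px,c in obs])
r=least_squares(f,[600,100,0],loss='soft_l1',x_scale=[1,1,.01]); print(r.x,np.degrees(r.x[2])); print(r.fun.reshape(-1,2).round(1))
print("pin",W(r.x,(146,-16,152)),tri(sc(308,440),tc(218,78)), W(r.x,(162,-16,152)))
for n,a,b in [("flask",sc(208,138),tc(563,152)),("b1",sc(204,256),tc(447,94)),("b2",sc(302,197),tc(464,193)),("b3",sc(288,66),tc(612,249)),("purple",sc(78,145),tc(611,57)),("mug",sc(245,15),tc(722,265)),("jar",sc(430,112),tc(549,372))]:
    p,e=tri(a,b); print(n,p.round(),e.round(1))
print("clockfar",atz("top",tc(525,12),70),atz("top",tc(408,20),70))
E
```

```text
[ 5.36192281e+02  1.08036907e+02 -1.18304312e-01] -6.77833776902247
[[ 0.7  0. ]
 [ 0.7 -0.1]
 [-0.3  0.1]
 [ 0.9 -0.8]
 [-0.4  1.1]
 [ 0.7 -0.2]
 [ 0.8  0.5]
 [-0.4  0.9]
 [ 0.3 -0. ]]
pin [679.28331439  74.91657694 152.        ] (array([693.66700745,  74.11904462, 157.84232782]), np.float64(0.21859160560349292)) [695.17147764  73.02812027 152.        ]
flask [ 626. -237.  133.] 2.6
b1 [ 680. -133.  131.] 4.6
b2 [ 590. -147.  132.] 2.4
b3 [ 536. -279.  130.] 4.3
purple [ 715. -285.  129.] 1.0
mug [ 525. -389.   88.] 3.6
jar [ 432. -231.   62.] 1.4
clockfar [ 773.04780492 -217.29790612   70.        ] [ 766.57734638 -105.79561707   70.        ]
```

The chest fits to about 1 px: centre (536,108), yaw −6.8°. The grey steel flask is at (626,−237) and about 132 high; the blue and purple look-alikes are ruled out. Next are the linkage kinematics and a helper that turns targets into moves.

```bash
cat >> h.py <<'E'
C=(536.2,108.0,-.1183)
def W(c,p=C):
    a=p[2]; return np.array([p[0]+np.cos(a)*c[0]-np.sin(a)*c[1],p[1]+np.sin(a)*c[0]+np.cos(a)*c[1],c[2]])
def RT(yaw): # tool down, tool y at world yaw (deg)
    y=np.array([np.cos(np.radians(yaw)),np.sin(np.radians(yaw)),0]); z=np.array([0,0,-1.]); return np.c_[np.cross(y,z),y,z]
def go(pts,yaw=83.2,pos=None,rv=None):
    s=env.observe(); p0=s["position"] if pos is None else pos; R0=R.from_rotvec(s["tcp_rot"] if rv is None else rv)
    d=(R0.inv()*R.from_matrix(RT(yaw))).as_rotvec(degrees=True)
    for p in pts: print((R0.inv().apply(np.array(p)-p0)/1000).round(4).tolist(), np.round(d,1).tolist())
E
cat > link.py <<'E'
import numpy as np
from scipy.optimize import brentq
A=np.array([-70,100.])
def L(q): a=np.pi-np.radians(81)+q; return np.array([100,120])+110*np.array([np.cos(a),np.sin(a)])
def L(q): th=np.radians(81)-q; return np.array([100-110*np.cos(th),120+110*np.sin(th)])
l1=76.;l2=129.
def K(q):
    l=L(q); d=np.linalg.norm(l-A); x=min(1,(l1*l1+d*d-l2*l2)/(2*l1*d)); b=np.arctan2(*(l-A)[::-1]); a=b-np.arccos(max(-1,x)); return A+l1*np.array([np.cos(a),np.sin(a)]),a
if __name__=="__main__":
    for q in [0,.005,.01,.02,.05,.1,.2,.4,.7,1,1.2,1.3,1.42]:
        k,a=K(q); l=L(q); b=np.arctan2(*(l-k)[::-1]); print(q,k.round(),"lower",round(np.degrees(a),1),"bend",round(b-a,2))
E
python3 link.py
python3 - <<'E'
from h import *
print(W((155,-14,200)))
a=np.array([209.3,615.4,231.3]);go([(209.3,615.4,370),(300,510,370),(400,400,370),(500,285,370),(600,170,370),(688,74,370)],pos=a)
E
```

```text
0 [ -0. 130.] lower 23.1 bend 0.47
0.005 [  0. 129.] lower 22.4 bend 0.49
0.01 [  1. 128.] lower 21.8 bend 0.51
0.02 [  1. 127.] lower 20.5 bend 0.55
0.05 [  3. 123.] lower 17.3 bend 0.65
0.1 [  4. 117.] lower 12.7 bend 0.8
0.2 [  6. 107.] lower 5.1 bend 1.03
0.4 [ 5. 90.] lower -7.8 bend 1.42
0.7 [-3. 65.] lower -27.8 bend 1.9
1 [-26.  38.] lower -54.9 bend 2.33
1.2 [-59.  25.] lower -81.3 bend 2.58
1.3 [-80.  25.] lower -97.7 bend 2.69
1.42 [-106.   33.] lower -118.2 bend 2.8
[688.4643207   75.80408967 200.        ]
[-0.0, -0.0002, -0.1387] [-0.1, -0.0, -12.0]
[-0.1198, -0.0708, -0.1386] [-0.1, -0.0, -12.0]
[-0.2499, -0.1428, -0.1384] [-0.1, -0.0, -12.0]
[-0.3816, -0.2195, -0.1383] [-0.1, -0.0, -12.0]
[-0.5133, -0.2962, -0.1382] [-0.1, -0.0, -12.0]
[-0.6275, -0.3587, -0.1381] [-0.1, -0.0, -12.0]
```

Emit:
servo_tool(delta_rot=[[0, 0, 0], [0, 0, -3], [0, 0, -6], [0, 0, -9], [0, 0, -12]], offset=[[0, 0, -0.05], [0, 0, -0.1], [-0.03, -0.018, -0.138], [-0.075, -0.044, -0.138], [-0.12, -0.07, -0.138]], hand=[0, 0, 0, 0, 0])

```text
time: 0.82
position: [301.2, 509.7, 370.0]
tcp_rot: [0.182, 3.136, 0.002]
contact_force: [0.9, 1.2, -0.1]
opening: 0.001
grasp_force: 0.0
```

Run:
```python
from h import *
s=env.observe(); print(s["time"],s["position"],s["tcp_rot"],s["contact_force"],s["opening"])
go([(300,510,370),(400,400,370),(500,285,370),(600,170,370),(688,76,370),(688,76,180)])
```

```text
0.825 [301.17995314 509.67824562 369.96279904] [1.81500038e-01 3.13556589e+00 1.97720236e-03] [ 0.87781294  1.1660106  -0.13248045] 0.0005689158184875232
[0.0012, 0.0002, -0.0] [0.1, 0.0, 0.2]
[-0.1108, -0.0975, -0.0001] [0.1, 0.0, 0.2]
[-0.2234, -0.2002, -0.0001] [0.1, 0.0, 0.2]
[-0.336, -0.3029, -0.0002] [0.1, 0.0, 0.2]
[-0.4343, -0.3861, -0.0002] [0.1, 0.0, 0.2]
[-0.4341, -0.3864, 0.1898] [0.1, 0.0, 0.2]
```

Emit:
servo_tool(delta_rot=[[0, 0, 0], [0, 0, 0], [0, 0, 0], [0, 0, 0], [0, 0, 0]], offset=[[-0.043, -0.039, 0], [-0.087, -0.077, 0], [-0.13, -0.116, 0], [-0.174, -0.155, 0], [-0.217, -0.193, 0]], hand=[0, 0, 0, 0, 0])

```text
time: 1.45
position: [494.0, 291.4, 369.2]
tcp_rot: [0.186, 3.136, 0.0]
contact_force: [0.3, -0.2, 0.6]
opening: -0.002
grasp_force: 0.0
```

Emit:
servo_tool(delta_rot=[[0, 0, 0], [0, 0, 0], [0, 0, 0], [0, 0, 0], [0, 0, 0]], offset=[[-0.043, -0.039, 0], [-0.087, -0.077, 0], [-0.13, -0.116, 0], [-0.174, -0.155, 0], [-0.217, -0.193, 0]], hand=[0, 0, 0, 0, 0])

```text
time: 2.08
position: [686.7, 74.7, 369.0]
tcp_rot: [-0.185, -3.136, -0.0]
contact_force: [0.4, 0.0, 0.6]
opening: 0.001
grasp_force: 0.0
```

Emit:
servo_tool(delta_rot=[[0, 0, 0], [0, 0, 0], [0, 0, 0], [0, 0, 0], [0, 0, 0]], offset=[[0, 0, 0.05], [0, 0, 0.1], [0, 0, 0.14], [0, 0, 0.16], [0, 0, 0.17]], hand=[0, 0, 0, 0, 0])

```text
time: 2.7
position: [685.5, 76.1, 198.4]
tcp_rot: [-0.185, -3.135, 0.0]
contact_force: [-0.7, 0.5, 0.5]
opening: 0.002
grasp_force: 0.0
```

Run:
```python
from h import *
s=env.observe(); print(s["time"],s["position"],s["tcp_rot"],s["contact_force"],s["opening"])
cx,cy=[np.dot(s["position"][:2]-np.array(C[:2]),v) for v in ((np.cos(C[2]),np.sin(C[2])),(-np.sin(C[2]),np.cos(C[2])))]; print("chest xy",cx,cy)
save("scene","s3.png",(165,140,325,260),5)
```

```text
2.7 [685.51316956  76.07833742 198.38995341] [-1.85316008e-01 -3.13517020e+00  4.76871783e-04] [-0.68822187  0.4748203   0.52883307] 0.0015616680988367
chest xy 152.03710741555741 -14.07597646859017
```

View pics/s3.png

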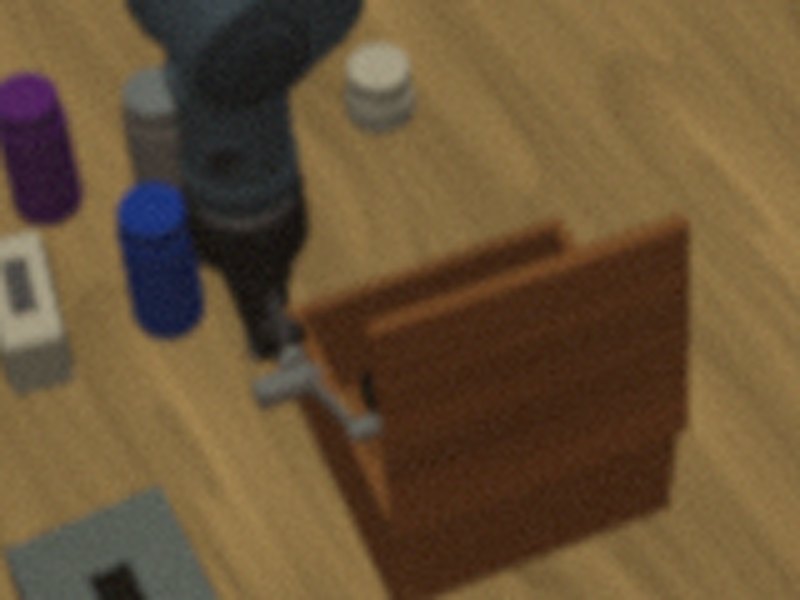

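The closed fingertips (265,350) hang just above the thumb pin (270,385), so I'll push down slowly.

Emit:
servo_tool(delta_rot=[[0, 0, 0], [0, 0, 0], [0, 0, 0], [0, 0, 0], [0, 0, 0]], offset=[[-0.002, 0, 0.015], [-0.003, 0, 0.026], [-0.003, 0, 0.032], [-0.003, 0.001, 0.037], [-0.003, 0.002, 0.042]], hand=[0, 0, 0, 0, 0])

```text
time: 3.38
position: [689.4, 80.5, 159.0]
tcp_rot: [0.184, 3.135, 0.007]
contact_force: [-2.6, 5.0, 6.0]
opening: 0.002
grasp_force: 3.6
```

Emit:
servo_tool(delta_rot=[[0, 0, 0], [0, 0, 0], [0, 0, 0], [0, 0, 0], [0, 0, 0]], offset=[[0, 0.002, 0.005], [0, 0.005, 0.01], [0, 0.007, 0.015], [0, 0.009, 0.02], [0, 0.01, 0.025]], hand=[0, 0, 0, 0, 0])

```text
time: 4.0
position: [691.5, 96.9, 136.0]
tcp_rot: [0.178, 3.134, 0.019]
contact_force: [-3.5, 8.8, 10.7]
opening: 0.001
grasp_force: 5.4
```

Emit:
servo_tool(delta_rot=[[0, 0, 0], [0, 0, 0], [0, 0, 0], [0, 0, 0], [0, 0, 0]], offset=[[0, 0.001, 0.005], [0, 0.002, 0.01], [0, 0.003, 0.015], [0, 0.003, 0.017], [0, 0.003, 0.017]], hand=[0, 0, 0, 0, 0])

```text
time: 4.62
position: [693.4, 97.7, 119.0]
tcp_rot: [0.178, 3.13, 0.014]
contact_force: [0.1, 5.7, 7.0]
opening: 0.001
grasp_force: 3.6
```

Run:
```python
from h import *
s=env.observe(); print(s["time"],s["position"],s["contact_force"])
save("scene","s4.png",(165,140,325,260),5)
```

```text
4.625 [693.43208665  97.66623408 119.03004253] [0.08843781 5.65963098 7.0462833 ]
```

View pics/s4.png

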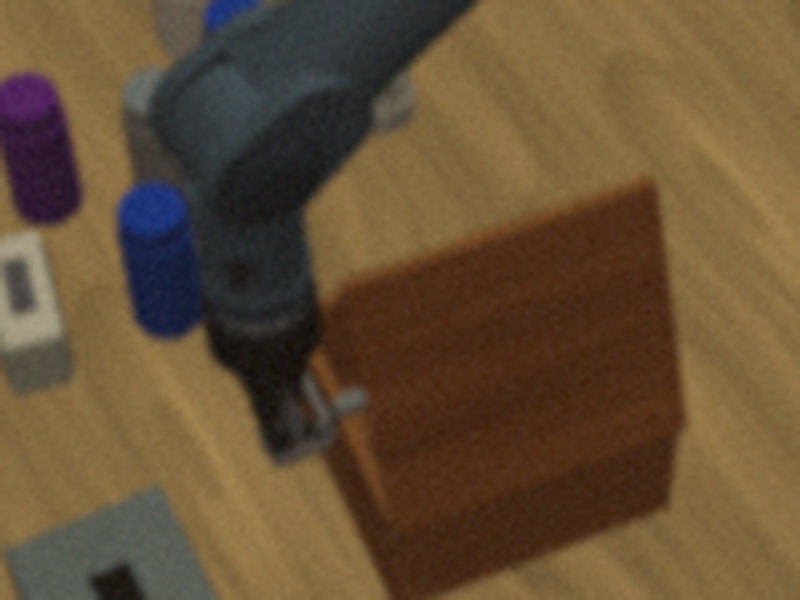

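The stay is broken and the lid has come partway down, with its free edge at crop (345,285)–(655,180). Next I'll work out the lid angle and the push path.

Run:
```python
from h import *
f=lambda x,y:(165+x/5-.4,140+y/5-.4)
def lid(r,th,x,n=14): return (x,100-r*np.cos(th)+n*np.sin(th),120+r*np.sin(th)+n*np.cos(th))
from scipy.optimize import minimize_scalar
for cx,px in((-110,f(656,178)),(110,f(342,288))):
    o=minimize_scalar(lambda t:np.sum((proj("scene",W(lid(200,t,cx)))-px)**2),bounds=(0,1.42),method="bounded"); print(np.degrees(o.x),o.fun**.5)
for d in (81,60,55,50,45,30,15,0): print(d,np.round(lid(170,np.radians(d),0),0))
```

```text
66.84207604719187 0.1916976966876068
67.45669333609801 0.27745267191801787
81 [  0.  87. 290.]
60 [  0.  27. 274.]
55 [  0.  14. 267.]
50 [  0.   1. 259.]
45 [  0. -10. 250.]
30 [  0. -40. 217.]
15 [  0. -61. 178.]
0 [  0. -70. 134.]
```

Emit:
servo_tool(delta_rot=[[0, 0, 0], [0, 0, 0], [0, 0, 0], [0, 0, 0], [0, 0, 0]], offset=[[0, 0, -0.03], [-0.01, 0, -0.08], [-0.01, 0, -0.13], [-0.01, 0, -0.18], [-0.01, 0, -0.23]], hand=[0, 0, 0, 0, 0])

```text
time: 5.3
position: [700.4, 89.3, 347.1]
tcp_rot: [0.186, 3.135, 0.0]
contact_force: [-0.1, 0.7, -0.5]
opening: 0.001
grasp_force: 0.0
```

Emit:
servo_tool(delta_rot=[[0, 0, 0], [0, 0, 0], [0, 0, 0], [0, 0, 0], [0, 0, 0]], offset=[[0.03, 0.03, -0.01], [0.07, 0.06, -0.01], [0.12, 0.09, -0.01], [0.165, 0.105, -0.01], [0.165, 0.105, 0]], hand=[0, 0, 0, 0, 0])

```text
time: 5.92
position: [546.3, 217.4, 346.4]
tcp_rot: [0.173, 3.136, 0.006]
contact_force: [0.6, 0.6, -0.2]
opening: -0.002
grasp_force: 0.0
```

```bash
cat >> h.py <<'E'
def ch(p): 
    d=np.array(p[:2])-C[:2]; c,s=np.cos(C[2]),np.sin(C[2]); return np.array([c*d[0]+s*d[1],-s*d[0]+c*d[1],p[2]])
E
python3 - <<'E'
from h import *
s=env.observe(); print(ch(s["position"]),s["contact_force"])
E
```

```text
[ -2.92723381 109.81056625 346.41837161] [ 0.5648469   0.59838547 -0.17729388]
```

Emit:
servo_tool(delta_rot=[[0, 0, 0], [0, 0, 0], [0, 0, 0], [0, 0, 0], [0, 0, 0]], offset=[[0, 0, 0.03], [0, 0, 0.061], [0, -0.02, 0.061], [0, -0.035, 0.061], [0, -0.045, 0.061]], hand=[0, 0, 0, 0, 0])

```text
time: 6.55
position: [545.1, 165.7, 286.2]
tcp_rot: [0.191, 3.133, 0.002]
contact_force: [0.3, -0.3, -0.7]
opening: 0.0
grasp_force: 0.0
```

Emit:
servo_tool(delta_rot=[[0, 0, 0], [0, 0, 0], [0, 0, 0], [0, 0, 0], [0, 0, 0]], offset=[[0, -0.01, 0.004], [0, -0.019, 0.008], [0, -0.028, 0.013], [0, -0.037, 0.018], [0, -0.045, 0.022]], hand=[0, 0, 0, 0, 0])

```text
time: 7.18
position: [538.7, 123.3, 261.7]
tcp_rot: [0.186, 3.135, 0.001]
contact_force: [4.1, 3.3, 1.7]
opening: -0.001
grasp_force: 1.7
```

Run:
```python
from h import *
s=env.observe(); print(ch(s["position"]),s["contact_force"])
```

```text
[  0.69627095  15.50124126 261.68560115] [4.12377537 3.31049461 1.72063888]
```

Emit:
servo_tool(delta_rot=[[0, 0, 0], [0, 0, 0], [0, 0, 0], [0, 0, 0], [0, 0, 0]], offset=[[0, -0.004, 0.006], [0, -0.013, 0.014], [0, -0.022, 0.022], [0, -0.03, 0.031], [0, -0.038, 0.04]], hand=[0, 0, 0, 0, 0])

```text
time: 7.8
position: [533.3, 85.0, 221.3]
tcp_rot: [-0.186, -3.135, 0.001]
contact_force: [-0.3, 0.5, 3.1]
opening: -0.003
grasp_force: 1.7
```

Emit:
servo_tool(delta_rot=[[0, 0, 0], [0, 0, 0], [0, 0, 0], [0, 0, 0], [0, 0, 0]], offset=[[0, -0.006, 0.009], [0, -0.012, 0.019], [0, -0.018, 0.03], [0, -0.023, 0.041], [0, -0.027, 0.052]], hand=[0, 0, 0, 0, 0])

```text
time: 8.43
position: [530.3, 58.6, 169.3]
tcp_rot: [-0.186, -3.135, 0.001]
contact_force: [-1.0, -1.5, 3.4]
opening: -0.001
grasp_force: 1.8
```

Run:
```python
from h import *
s=env.observe(); print(ch(s["position"]),s["contact_force"])
```

```text
[-4.82126392e-03 -4.97098979e+01  1.69300772e+02] [-1.01554053 -1.45822101  3.42261822]
```

Emit:
servo_tool(delta_rot=[[0, 0, 0], [0, 0, 0], [0, 0, 0], [0, 0, 0], [0, 0, 0]], offset=[[0, -0.002, 0.008], [0, -0.004, 0.016], [0, -0.005, 0.023], [0, -0.006, 0.029], [0, -0.006, 0.034]], hand=[0, 0, 0, 0, 0])

```text
time: 9.05
position: [529.8, 52.9, 135.8]
tcp_rot: [-0.186, -3.136, 0.001]
contact_force: [-1.2, -2.0, 3.9]
opening: -0.004
grasp_force: 1.8
```

Emit:
servo_tool(delta_rot=[[0, 0, 0], [0, 0, 0], [0, 0, 0], [0, 0, 0]], offset=[[0, 0, 0.002], [0, 0, 0.003], [0, 0, 0.004], [0, 0, 0.005]], hand=[0, 0, 0, 0])

```text
time: 9.55
position: [529.9, 53.0, 133.9]
tcp_rot: [-0.186, -3.134, -0.002]
contact_force: [-7.8, -3.7, 23.0]
opening: 0.003
grasp_force: 11.6
```

The lid is seated: 23 N at z = 134. Next I'll lift off and go above the flask, opening the hand.

Emit:
servo_tool(delta_rot=[[0, 0, 0], [0, 0, 0], [0, 0, 0], [0, 0, 0], [0, 0, 0]], offset=[[0, 0, -0.03], [0, 0, -0.08], [0, -0.01, -0.13], [-0.02, -0.05, -0.15], [-0.04, -0.1, -0.15]], hand=[0, 0, 0, 0.5, 1])

```text
time: 10.18
position: [560.4, -47.9, 283.7]
tcp_rot: [0.175, 3.131, 0.006]
contact_force: [1.0, 0.7, -0.7]
opening: 0.422
grasp_force: 0.0
```

Emit:
servo_tool(delta_rot=[[0, 0, 0], [0, 0, 0], [0, 0, 0], [0, 0, 0], [0, 0, 0]], offset=[[-0.02, -0.05, 0], [-0.045, -0.1, 0], [-0.07, -0.14, 0], [-0.09, -0.17, 0], [-0.09, -0.176, 0]], hand=[1, 1, 1, 1, 1])

```text
time: 10.8
position: [626.9, -237.7, 280.0]
tcp_rot: [-0.189, -3.135, 0.001]
contact_force: [0.2, 0.5, -0.8]
opening: 1.0
grasp_force: 0.0
```

Run:
```python
from h import *
s=env.observe(); print(s["position"],s["contact_force"],s["opening"])
go([(626,-237,200),(626,-237,76)])
save("scene","s5.png",(140,100,330,240),4)
save("top","t5.png",(195,110,395,240),4)
```

```text
[ 626.92599767 -237.72199279  279.97014617] [ 0.19383966  0.50942684 -0.75429596] 0.9999344497492372
[0.001, 0.0006, 0.08] [-0.0, -0.0, -0.1]
[0.0009, 0.0007, 0.204] [-0.0, -0.0, -0.1]
```

View pics/s5.png

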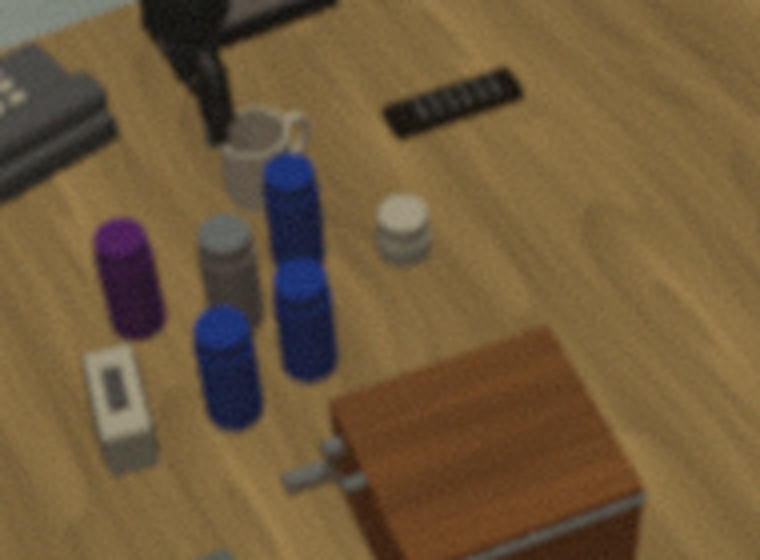

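View pics/t5.png

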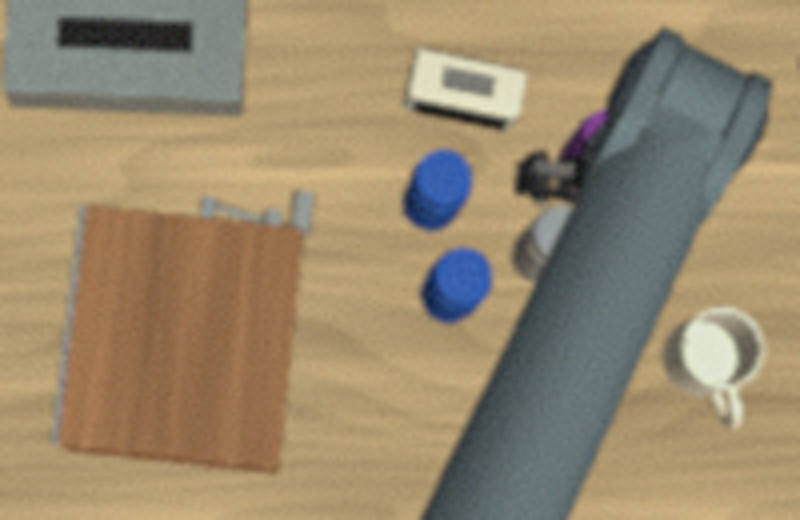

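The lid is closed flat, with the folded stay at its +x end. The flask is still where I measured it, its cap at crop (226,232). I'll descend around it now.

Emit:
servo_tool(delta_rot=[[0, 0, 0], [0, 0, 0], [0, 0, 0], [0, 0, 0], [0, 0, 0]], offset=[[0.001, 0.001, 0.04], [0.001, 0.001, 0.08], [0.001, 0.001, 0.11], [0.001, 0.001, 0.13], [0.001, 0.001, 0.14]], hand=[1, 1, 1, 1, 1])

```text
time: 11.52
position: [625.5, -233.1, 140.2]
tcp_rot: [-0.183, -3.135, -0.002]
contact_force: [0.0, 0.6, 0.6]
opening: 1.003
grasp_force: 0.0
```

Emit:
servo_tool(delta_rot=[[0, 0, 0], [0, 0, 0], [0, 0, 0], [0, 0, 0], [0, 0, 0]], offset=[[0, 0, 0.015], [0, 0, 0.03], [0, 0, 0.045], [0, 0, 0.058], [0, 0, 0.064]], hand=[1, 1, 1, 1, 1])

```text
time: 12.15
position: [625.0, -234.9, 75.9]
tcp_rot: [-0.186, -3.134, -0.001]
contact_force: [-0.9, -0.8, 0.9]
opening: 1.005
grasp_force: 0.0
```

Emit:
servo_tool(delta_rot=[[0, 0, 0], [0, 0, 0], [0, 0, 0], [0, 0, 0], [0, 0, 0]], offset=[[0, 0, 0], [0, 0, 0], [0, 0, 0], [0, 0, 0], [0, 0, 0]], hand=[0.85, 0.75, 0.65, 0.6, 0.5], squeeze=40)

```text
time: 12.78
position: [626.2, -236.1, 78.5]
tcp_rot: [0.186, 3.134, -0.002]
contact_force: [-0.1, -1.3, 4.6]
opening: 0.658
grasp_force: 43.3
```

Emit:
servo_tool(delta_rot=[[0, 0, 0], [0, 0, 0], [0, 0, 0], [0, 0, 0], [0, 0, 0]], offset=[[0, 0, -0.01], [0, 0, -0.04], [0, 0, -0.08], [0, 0, -0.13], [0, 0, -0.18]], hand=[0.5, 0.5, 0.5, 0.5, 0.5])

```text
time: 13.4
position: [624.4, -233.5, 257.0]
tcp_rot: [-0.184, -3.132, -0.003]
contact_force: [0.9, 0.7, -3.6]
opening: 0.661
grasp_force: 43.8
```

Emit:
servo_tool(delta_rot=[[0, 0, 0], [0, 0, 0], [0, 0, 0], [0, 0, 0], [0, 0, 0]], offset=[[0, 0, -0.02], [0.01, 0.025, -0.02], [0.025, 0.065, -0.02], [0.045, 0.11, -0.02], [0.065, 0.165, -0.02]], hand=[0.5, 0.5, 0.5, 0.5, 0.5])

```text
time: 14.02
position: [578.2, -62.8, 274.8]
tcp_rot: [-0.189, -3.131, 0.001]
contact_force: [0.0, 0.8, -2.8]
opening: 0.663
grasp_force: 43.8
```

Emit:
servo_tool(delta_rot=[[0, 0, 0], [0, 0, 0], [0, 0, 0], [0, 0, 0], [0, 0, 0]], offset=[[0.02, 0.055, 0], [0.04, 0.105, 0], [0.055, 0.145, 0], [0.063, 0.162, 0], [0.065, 0.166, 0]], hand=[0.5, 0.5, 0.5, 0.5, 0.5])

```text
time: 14.65
position: [533.4, 111.1, 275.1]
tcp_rot: [-0.179, -3.132, 0.002]
contact_force: [-0.7, -1.2, -3.6]
opening: 0.662
grasp_force: 43.8
```

Run:
```python
from h import *
s=env.observe(); print(s["position"],ch(s["position"]),s["contact_force"],s["opening"],s["grasp_force"])
save("scene","s6.png",(140,60,400,255),3)
```

```text
[533.3816648  111.06693726 275.1029072 ] [ -3.16061004   2.71286963 275.1029072 ] [-0.69771699 -1.24319529 -3.58176255] 0.6624094518055008 43.814291259041056
```

View pics/s6.png

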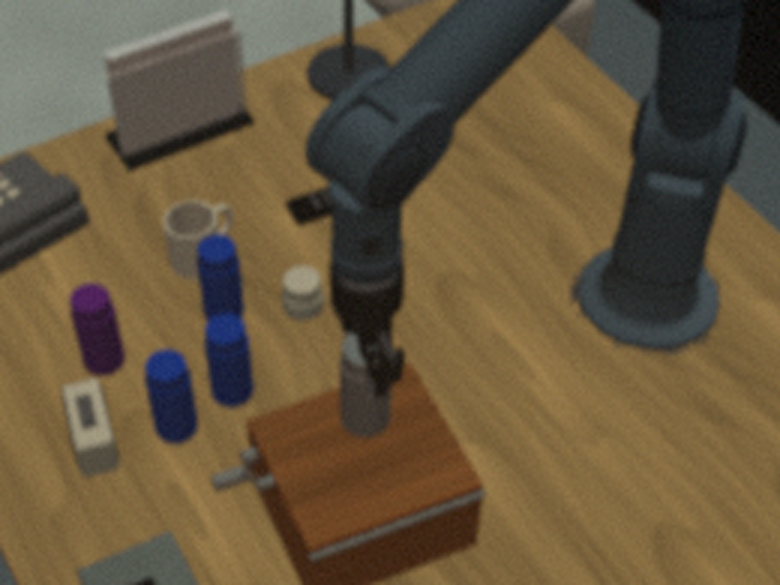

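The flask is held upright over the lid, its base at crop (365,420). I'll lower it gently.

Emit:
servo_tool(delta_rot=[[0, 0, 0], [0, 0, 0], [0, 0, 0], [0, 0, 0], [0, 0, 0]], offset=[[0, 0, 0.02], [0, 0, 0.035], [0, 0, 0.045], [0, 0, 0.053], [0, 0, 0.056]], hand=[0.5, 0.5, 0.5, 0.5, 0.5])

```text
time: 15.32
position: [535.5, 108.7, 220.8]
tcp_rot: [-0.186, -3.135, 0.001]
contact_force: [0.3, -0.0, -4.7]
opening: 0.658
grasp_force: 43.8
```

Emit:
servo_tool(delta_rot=[[0, 0, 0], [0, 0, 0], [0, 0, 0], [0, 0, 0], [0, 0, 0]], offset=[[0, 0, 0.002], [0, 0, 0.004], [0, 0, 0.006], [0, 0, 0.007], [0, 0, 0.008]], hand=[0.5, 0.5, 0.5, 0.5, 0.5])

```text
time: 15.95
position: [535.6, 109.0, 213.3]
tcp_rot: [0.186, 3.136, 0.0]
contact_force: [0.4, 0.1, -3.9]
opening: 0.66
grasp_force: 43.8
```

Emit:
servo_tool(delta_rot=[[0, 0, 0], [0, 0, 0], [0, 0, 0], [0, 0, 0]], offset=[[0, 0, 0.001], [0, 0, 0.002], [0, 0, 0.003], [0, 0, 0.003]], hand=[0.5, 0.5, 0.5, 0.5])

```text
time: 16.45
position: [536.4, 108.8, 212.4]
tcp_rot: [0.186, 3.135, 0.002]
contact_force: [-3.1, -0.6, 6.4]
opening: 0.662
grasp_force: 44.8
```

Contact: the force has gone from −4 N to +6 N. I'll release slowly, then retreat upward.

Emit:
servo_tool(delta_rot=[[0, 0, 0], [0, 0, 0], [0, 0, 0], [0, 0, 0], [0, 0, 0]], offset=[[0, 0, 0], [0, 0, 0], [0, 0, 0], [0, 0, 0], [0, 0, 0]], hand=[0.66, 0.7, 0.8, 0.92, 1], squeeze=20)

```text
time: 17.08
position: [535.5, 109.2, 210.1]
tcp_rot: [-0.185, -3.136, -0.0]
contact_force: [-0.1, -0.1, -0.1]
opening: 1.0
grasp_force: 0.0
```

Emit:
servo_tool(delta_rot=[[0, 0, 0], [0, 0, 0], [0, 0, 0], [0, 0, 0], [0, 0, 0]], offset=[[0, 0, 0], [0, 0, -0.01], [0, 0, -0.03], [0, 0, -0.06], [0, 0, -0.1]], hand=[1, 1, 1, 1, 1])

```text
time: 17.7
position: [535.0, 108.7, 311.0]
tcp_rot: [-0.186, -3.135, 0.001]
contact_force: [-0.6, -0.1, 1.0]
opening: 0.998
grasp_force: 0.0
```

Emit:
servo_tool(delta_rot=[[0, 0, 0], [0, 0, 0], [0, 0, 0], [0, 0, 0], [0, 0, 0]], offset=[[0, 0, -0.04], [0, 0, -0.06], [0, 0, -0.08], [0, 0, -0.09], [0, 0, -0.09]], hand=[1, 1, 1, 1, 1])

```text
time: 18.32
position: [536.0, 108.9, 401.2]
tcp_rot: [0.186, 3.134, 0.001]
contact_force: [-0.0, -0.4, 0.2]
opening: 1.0
grasp_force: 0.0
```

Run:
```python
from h import *
s=env.observe(); print(s["time"],s["position"],s["contact_force"],s["opening"])
save("scene","s7.png",(140,60,400,255),3)
```

```text
18.325 [535.97091952 108.86033374 401.16657001] [-0.01423838 -0.35225272  0.23607429] 1.0002447133900678
```

View pics/s7.png

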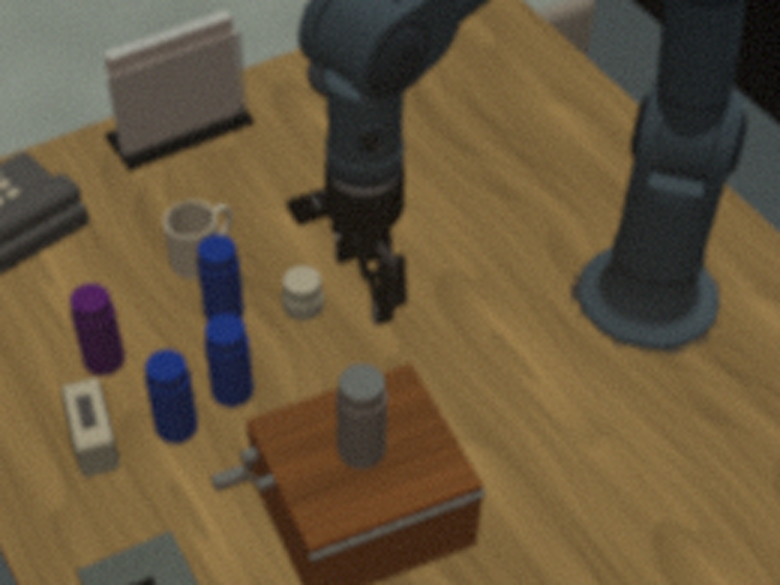

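The flask stands upright in the middle of the closed lid, its base at crop (362,460). The gripper is clear and the other things haven't moved.

```bash
python3 -c "
from workcell import order; print(order.close_job())"
```

```text
the job is handed in; nothing more can be done
None
```

The stay is unlocked, the lid is fully shut, and the steel flask stands upright in the middle of it with the other things left in place; I handed the job in at about 18 s (limit 70 s), and no verdict came back.

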